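# Leak-check the seam of an incubation chamber

### The job

Push the incubation chamber's lid fully shut, then take the orange leak wand from its rest and guide its tip lightly along the seam between the lid's edge and the aluminium flange: from the red dot down the left side, along the front and up the right side to the green dot, in one steady pass at about 5 cm/s, always slower than 10 cm/s, without lifting off on the way, with the tip down in that corner, less than 1 cm from the seam all the way. Then lay the wand back in its rest and let go. Do not shift the spray bottle, the carton or the timer, and do not press the wand hard against the chamber.

Things in the scene. Friction and masses are not known exactly. Their poses are not given: they have to be found in the camera images.
- chamber: grey chamber fixed to the counter, aluminium flange 160 (x) x 200 (y) mm with its top at 56 mm. Origin on the counter under its centre; x to its hinged back, y to its left seen from the front, z up. The shut white lid (120 along x, 160 along y, centred) lies on the flange, its top at 70 mm; 20 mm of flange shows round it. Lid edges: x = -60 mm (front), y = +-80 mm (sides)
- lid (a joint): lid angle: 0 shut, grows as it opens upward to 1.35 rad; stiff, stays where left (about 3 N at the front edge moves it). Hinge axis along chamber y at chamber x +68, z 58 mm. Open, its outer face looks back and up. A black pad 20 x 80 mm on the outer face, centred at chamber x +34 mm when shut, rises to 82 mm
- lid_edge (a point): middle of the lid's front edge, at its outer (upper) face, 128 mm from the hinge
- seam_red (a point): start of the pass on the flange's top, at the red dot (left side near the back): chamber x +45, y +85, z 56 mm. This and the next three points lie 5 mm outside the lid's edge
- seam_corner_left (a point): front left corner of the pass: chamber x -65, y +85, z 56 mm
- seam_corner_right (a point): front right corner of the pass: chamber x -65, y -85, z 56 mm
- seam_green (a point): end of the pass, at the green dot (right side near the back): chamber x +45, y -85, z 56 mm
- wand: loose orange leak wand, 100 g: straight grip of rectangular section, 22 mm wide (y) and 26 mm high (z), from x = -93 to +70 mm, then a steel nose that bends straight down to a black tip. Origin in the middle of the grip (grasp it here from above, across y), x towards the nose, z up
- wand_tip (a point): lower end of the wand's tip (5 mm wide there, 12 mm wide from 8 mm up): wand x +90, y 0, z -60 mm
- rest: wand rest fixed to the counter: dark base plate 130 x 75 x 8 mm, two aluminium uprights 10 mm thick at x = +-50 mm, whose notches (about 30 mm wide at the foot, widening upward) carry the wand's grip at 63 mm height; upright tips at about 88 mm. Origin on the counter under its centre, x along the wand towards its nose
- rest_seat (a point): where the wand's origin lies when it rests in both notches: rest x 0, y 0, z 76 mm (axes as the rest)
- spray_bottle: bystander: white spray bottle, 54 (x) x 119 (y) x 262 mm, standing loose to the left or right of the chamber; origin under its centre
- kit_box: bystander: white and blue carton, 62 (x) x 90 (y) x 50 mm, standing loose on the other side of the chamber; origin under its centre
- timer: bystander: white bench timer, 66 x 66 x 20 mm, lying loose near the rest; origin under its centre

How it is judged:
On the way, in this order (a step that is already met when the one before it is completed fails the run):
1. the lid is shut fully (below 0.03 rad) (value of joint lid below 0.03 rad), for 0.2 s.
2. tip at seam point 1 of 9 (red dot: chamber x 45, y 85 mm): within 10 mm of it in x and y, at most 11 mm above the flange, slower than 0.10 m/s, lid shut (x of wand_tip in the frame of chamber between 0.035 and 0.055 m and y of wand_tip in the frame of chamber between 0.075 and 0.095 m and z of wand_tip in the frame of chamber between 0.052 and 0.067 m and linear speed of wand below 0.1 m/s and value of joint lid below 0.03 rad), for 0.04 s.
3. tip at seam point 2 of 9 (middle of the left side: chamber x -10, y 85 mm): within 10 mm of it in x and y, at most 11 mm above the flange, slower than 0.10 m/s, lid shut (x of wand_tip in the frame of chamber between -0.02 and 0 m and y of wand_tip in the frame of chamber between 0.075 and 0.095 m and z of wand_tip in the frame of chamber between 0.052 and 0.067 m and linear speed of wand below 0.1 m/s and value of joint lid below 0.03 rad), for 0.04 s.
4. tip at seam point 3 of 9 (front left corner: chamber x -65, y 85 mm): within 10 mm of it in x and y, at most 11 mm above the flange, slower than 0.10 m/s, lid shut (x of wand_tip in the frame of chamber between -0.075 and -0.055 m and y of wand_tip in the frame of chamber between 0.075 and 0.095 m and z of wand_tip in the frame of chamber between 0.052 and 0.067 m and linear speed of wand below 0.1 m/s and value of joint lid below 0.03 rad), for 0.04 s.
5. tip at seam point 4 of 9 (front: chamber x -65, y 42 mm): within 10 mm of it in x and y, at most 11 mm above the flange, slower than 0.10 m/s, lid shut (x of wand_tip in the frame of chamber between -0.075 and -0.055 m and y of wand_tip in the frame of chamber between 0.0325 and 0.0525 m and z of wand_tip in the frame of chamber between 0.052 and 0.067 m and linear speed of wand below 0.1 m/s and value of joint lid below 0.03 rad), for 0.04 s.
6. tip at seam point 5 of 9 (front: chamber x -65, y 0 mm): within 10 mm of it in x and y, at most 11 mm above the flange, slower than 0.10 m/s, lid shut (x of wand_tip in the frame of chamber between -0.075 and -0.055 m and y of wand_tip in the frame of chamber between -0.01 and 0.01 m and z of wand_tip in the frame of chamber between 0.052 and 0.067 m and linear speed of wand below 0.1 m/s and value of joint lid below 0.03 rad), for 0.04 s.
7. tip at seam point 6 of 9 (front: chamber x -65, y -42 mm): within 10 mm of it in x and y, at most 11 mm above the flange, slower than 0.10 m/s, lid shut (x of wand_tip in the frame of chamber between -0.075 and -0.055 m and y of wand_tip in the frame of chamber between -0.0525 and -0.0325 m and z of wand_tip in the frame of chamber between 0.052 and 0.067 m and linear speed of wand below 0.1 m/s and value of joint lid below 0.03 rad), for 0.04 s.
8. tip at seam point 7 of 9 (front right corner: chamber x -65, y -85 mm): within 10 mm of it in x and y, at most 11 mm above the flange, slower than 0.10 m/s, lid shut (x of wand_tip in the frame of chamber between -0.075 and -0.055 m and y of wand_tip in the frame of chamber between -0.095 and -0.075 m and z of wand_tip in the frame of chamber between 0.052 and 0.067 m and linear speed of wand below 0.1 m/s and value of joint lid below 0.03 rad), for 0.04 s.
9. tip at seam point 8 of 9 (middle of the right side: chamber x -10, y -85 mm): within 10 mm of it in x and y, at most 11 mm above the flange, slower than 0.10 m/s, lid shut (x of wand_tip in the frame of chamber between -0.02 and 0 m and y of wand_tip in the frame of chamber between -0.095 and -0.075 m and z of wand_tip in the frame of chamber between 0.052 and 0.067 m and linear speed of wand below 0.1 m/s and value of joint lid below 0.03 rad), for 0.04 s.
10. tip at seam point 9 of 9 (green dot: chamber x 45, y -85 mm): within 10 mm of it in x and y, at most 11 mm above the flange, slower than 0.10 m/s, lid shut (x of wand_tip in the frame of chamber between 0.035 and 0.055 m and y of wand_tip in the frame of chamber between -0.095 and -0.075 m and z of wand_tip in the frame of chamber between 0.052 and 0.067 m and linear speed of wand below 0.1 m/s and value of joint lid below 0.03 rad), for 0.04 s.
At the end, for the whole second after the job is handed in: Lid shut (below 0.03 rad); wand released, still, in its rest: within 20 mm along, 8 mm across, 5 mm in height of the seat, level within 0.12 rad, in line within 0.15 rad (either way round); spray bottle, carton and timer each within 20 mm of where they stood (value of joint lid below 0.03 rad and x of wand in the frame of rest_seat between -0.02 and 0.02 m and y of wand in the frame of rest_seat between -0.008 and 0.008 m and z of wand in the frame of rest_seat between -0.005 and 0.005 m and angle between wand's own z axis and vertical below 0.12 rad and angle between the x axis of wand and the x axis of rest, either way round below 0.15 rad and linear speed of wand below 0.02 m/s and distance of each of spray_bottle, kit_box, timer from where it was at the start of the episode below 0.02 m); the robot touches nothing.
It fails at once if the wand presses on the chamber or its lid with more than 20 N (contact force between wand and chamber above 20 N).
It fails at once if the wand moves faster than 0.13 m/s with its tip down at the seam (less than 11 mm above the flange, over it) (x of wand_tip in the frame of chamber between -0.08 and 0.06 m and y of wand_tip in the frame of chamber between -0.1 and 0.1 m and z of wand_tip in the frame of chamber between 0.052 and 0.067 m and linear speed of wand above 0.13 m/s).
It fails at once if the tip hovers 13 to 35 mm above the flange over the seam, anywhere but near the two dots (chamber x above 20 mm): it lifted off on the way (z of wand_tip in the frame of chamber between 0.069 and 0.091 m and x of wand_tip in the frame of chamber between -0.08 and 0.02 m and y of wand_tip in the frame of chamber between -0.1 and 0.1 m and (x of wand_tip in the frame of chamber below -0.05 m or y of wand_tip in the frame of chamber below -0.07 m or y of wand_tip in the frame of chamber above 0.07 m)).
It fails at once if the spray bottle, carton or timer is shifted more than 20 mm or tipped (distance of any of spray_bottle, kit_box, timer from where it was at the start of the episode above 0.02 m or angle between any of spray_bottle, kit_box, timer's own z axis and vertical above 0.3 rad).
It also fails if it takes over 72 s, if anything falls off the work surface, if the arm or the gripper's body presses on something with over 40 N, if the wrist force passes 120 N, or if a joint passes its speed limit or range.

### The arm

A 6-joint arm with a two-finger parallel gripper is mounted at the origin on a cart in front of the work surface, level with it; the furniture and walls round the work are solid. World frame = base frame: x ahead of the robot, y to its left, z up, the work surface at z = 0. Lengths are in m, angles in rad, forces in N, time in s.
With the tool pointing down it reaches from about 0.3 to 0.95 m from the base axis. Payload 3.1 kg.
Tool frame: the origin (TCP) lies between the finger pads; the fingertips stand env.tcp_to_tips ahead of it and the grasp point (between the pads) lies 3 mm ahead of it (env.tcp_to_tips is the distance from the TCP to the fingertips, in m); z points along the fingers, y is the line along which they close (so a half turn about z gives the same grasp; the last joint's range is limited). The gripper opens to 85 mm and grips with 20 to 120 N. Pads are 22 mm wide; open, the fingers measure 114 mm over their backs; the gripper's body (76 mm by 85 mm) begins 54 mm behind the grasp point. The pads swing forward as they close: fully open they stand 13 mm farther back than shut.
Start: joints at [1.158, 0.308, 1.634, -0, 1.2, -0.07], TCP at [0.21, 0.589, 0.253] pointing down, gripper open.
Joint ranges: [-3.06, 3.06], [-0.79, 1.96], [0.05, 2.63], [-1.19, 4.34], [0.05, 2.64], [-2.94, 2.94]. Speed limits (rad/s): [2.79, 2.79, 3.14, 3.14, 3.14, 3.14].

### API

Orientations are given as a unit quaternion [x, y, z, w].
In Python, from workcell import env gives the robot as it stands. The module is installed in compiled form; this text tells all that it offers.
- The arm moves only by the tool jog_arm, never from a script. Its arguments are lists of equal length, an entry for each row: "grip": the finger opening in mm, from 0 to 85.4; "translation": the shift along the tool's x, y, z in mm, a list of three; "turn": the turn, a rotation vector about the tool's x, y, z in rad, a list of three. In form: {"grip": [grip, ...], "translation": [[x, y, z], ...], "turn": [[ax, ay, az], ...]}. A call has 1 to 20 rows; each row is the pose to reach, as a shift and turn from the pose commanded when the call began, along the tool's axes at that moment; what a row does not reach only later rows make up. A row lasts 1/10 s, in which the tool goes at most 50 mm and 8.59 degrees, less where a joint would pass 70% of its speed; a pose out of reach is approached as far as the arm can. A call with a gripper value outside its range is refused whole. The fingers move at their own pace and stop on an object; the grip force is fixed at half the most. Time passes only in rows, so rows that repeat a pose let the fingers close. It gives the time, the measured TCP pose, the force, the opening and the grip force at its end, in the units of the state.
- env.sense(): the state, without advancing time (a new reading comes with each control period).
- env.get_image(name): name is "side" or "top" or "wrist"; returns the picture (400x640x3 uint8, blue, green, red); there is no depth.
- env.camera_params(name): a dict with "vertical_fov" (degrees; the focal length in pixels is half the picture's height over the tangent of half this angle, whatever the lens; pixels are square), "cx", "cy" (the principal point, pixels), "distortion" ([k1, k2, p1, p2, k3] as OpenCV has them; the pictures are not rectified), "view" (4x4, takes a point from world to camera coordinates). Camera axes: x right, y down, z forward; pixel columns grow to the right and rows downward; lengths in m; the calibration is good to about 2 mm. A picture is of the moment at which its call begins: read the wrist's pose just before it. camera_params takes no time and is no camera call; for the wrist camera it gives the pose at the moment of the call.
- env.hand_in(): hands the job in; it is judged then, once.
The state is a dict: "t": time; "joint_positions": joint angles; "dq": joint speeds; "joint_efforts": joint torques, N m; "ee_pos": TCP position; "ee_rot": TCP orientation; "ft_force": force on the tool from outside, world axes, zero at the start; "torque": the same for the moment, N m; "width": finger opening in m; "grasp_force": force on a finger pad.
Only numpy, scipy, OpenCV 4.12 (cv2) and the standard library are available. Lean on these libraries where they do the work, as an engineer would, in place of code of your own. Each camera call takes 0.05 s, during which the arm holds its last target. There are 200 camera calls.

## Working session

There is one attempt and no reset: what is moved stays moved. The work goes in short steps, Python scripts to look and compute and a tool call to move; the robot and the scene stay as the last step left them, time stands still between calls to the robot, and variables do not carry over. Pictures are saved under pics/ and viewed, at most 10 in all, crops included, and the job is handed in when it is done.

Besides the shell and the picture viewer there is one more tool, called after ">>>" as name(argument=value, ...), one argument or row to a line, values as JSON. jog_arm: Moves the arm, as the interface text tells. Its arguments: {"type":"object","properties":{"grip":{"type":"array","items":{"type":"number"}},"translation":{"type":"array","items":{"type":"array","items":{"type":"number"}}},"turn":{"type":"array","items":{"type":"array","items":{"type":"number"}}}},"required":["grip","translation","turn"]}

```bash
mkdir -p pics
python3 - <<'E'
from workcell import env
import cv2
for n in("top","side"):
    cv2.imwrite(f"pics/{n}0.png",env.get_image(n)); p=env.camera_params(n); print(n,p)
s=env.sense();print(s,env.tcp_to_tips)
E
```

```text
top {'vertical_fov': 53.78632504981883, 'cx': 320.0933028439474, 'cy': 204.60419213032947, 'distortion': array([-0.09918128,  0.        ,  0.        ,  0.        ,  0.        ]), 'view': array([[-0.01269008, -0.99978542, -0.01637287,  0.19919868],
       [-0.98785861,  0.01507085, -0.1546229 ,  0.49986484],
       [ 0.15483648,  0.0142119 , -0.98783789,  1.14771252],
       [ 0.        ,  0.        ,  0.        ,  1.        ]])}
side {'vertical_fov': 47.81775377951081, 'cx': 319.6583459638243, 'cy': 202.6048418483858, 'distortion': array([0.02874621, 0.        , 0.        , 0.        , 0.        ]), 'view': array([[ 0.90695069, -0.42075365, -0.02016972, -0.39922841],
       [-0.24980925, -0.49868542, -0.83000493,  0.27268828],
       [ 0.33916926,  0.75781213, -0.55739124,  1.06907469],
       [ 0.        ,  0.        ,  0.        ,  1.        ]])}
{'t': 0.1, 'joint_positions': array([ 1.15831176e+00,  3.08978919e-01,  1.63506461e+00,  1.35265644e-05,
        1.19973681e+00, -6.96805632e-02]), 'dq': array([-0.00050021, -0.00163055, -0.00279131, -0.00082671, -0.00171036,
       -0.0014263 ]), 'joint_efforts': array([-8.61444969e-04, -4.16412663e+01, -2.77645916e+01, -1.15745897e-04,
        3.96524571e-03, -1.56517717e-05]), 'ee_pos': array([0.2098038 , 0.58797348, 0.25212136]), 'ee_rot': array([ 1.70566296e-01,  9.85345595e-01, -1.06070420e-03, -2.67277348e-04]), 'ft_force': array([0.00098689, 0.73055695, 0.09705975]), 'torque': array([ 0.06271751, -0.01062601,  0.03342568]), 'grasp_force': 0.0, 'width': 0.08552039337694126} 0.022
```

View pics/top0.png

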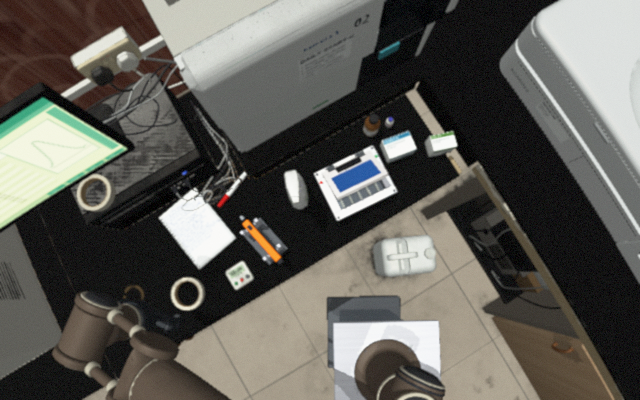

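View pics/side0.png

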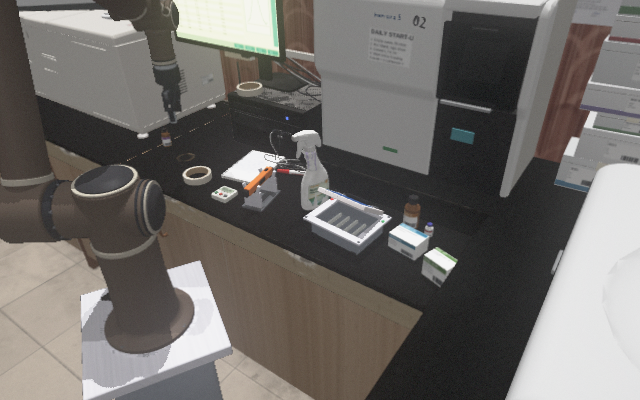

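The top view shows the robot at the bottom, the rest and wand at about (262,240), the timer at (240,274), the bottle at (295,188), the open chamber at (356,184) and the carton at (397,146). In the side view the chamber is at (346,221). Next I'll look at enlarged crops.

Run:
```python
import cv2
a=cv2.imread("pics/top0.png")[130:280,215:415]; cv2.imwrite("pics/topc.png",cv2.resize(a,None,fx=4,fy=4,interpolation=cv2.INTER_CUBIC))
a=cv2.imread("pics/side0.png")[125:275,205:405]; cv2.imwrite("pics/sidec.png",cv2.resize(a,None,fx=4,fy=4,interpolation=cv2.INTER_CUBIC))
```

```text
(no output)
```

View pics/topc.png

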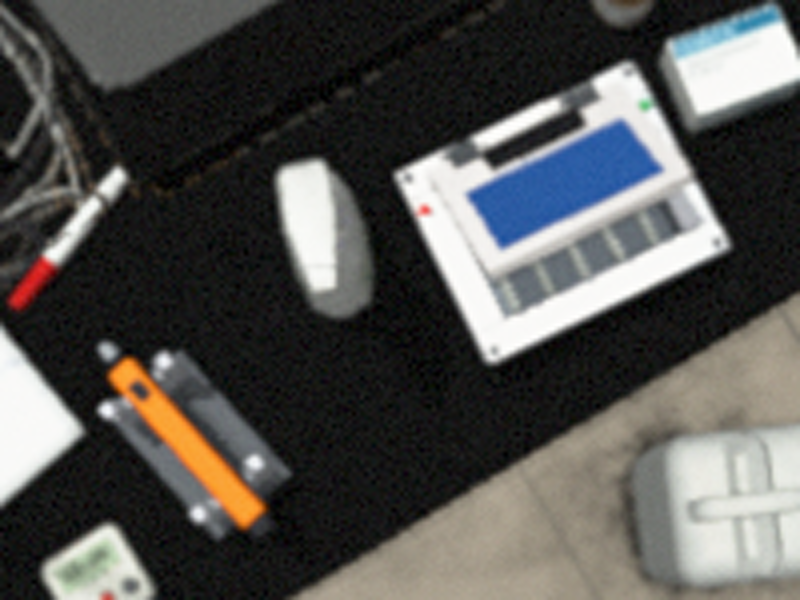

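View pics/sidec.png

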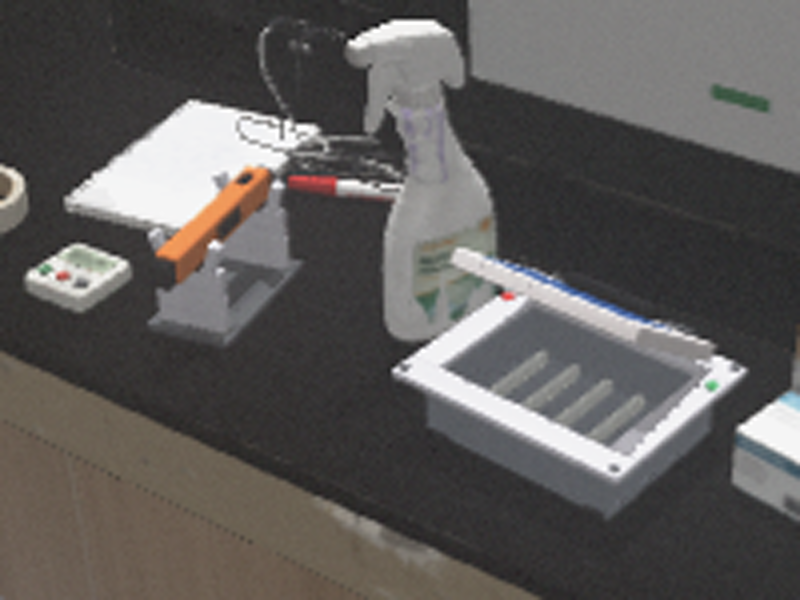

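The crop gives the flange corners, dots and wand edges clearly in both views. I'll fit the poses from these.

```bash
cat > h.py <<'E'
from workcell import env
import numpy as np, cv2
from scipy.optimize import least_squares
from scipy.spatial.transform import Rotation as R
T=lambda p:((p[0]+.5)/4-.5+215,(p[1]+.5)/4-.5+130)
S=lambda p:((p[0]+.5)/4-.5+205,(p[1]+.5)/4-.5+125)
def cam(n):
    p=env.camera_params(n); f=200/np.tan(np.radians(p['vertical_fov']/2))
    return np.array([[f,0,p['cx']],[0,f,p['cy']],[0,0,1]]),p['distortion'],p['view']
def proj(n,P,c=None):
    K,D,V=c or cam(n); return cv2.projectPoints(np.atleast_2d(P).astype(float),cv2.Rodrigues(V[:3,:3])[0],V[:3,3],K,D)[0][:,0]
def plane(n,uv,z):
    K,D,V=cam(n); q=cv2.undistortPoints(np.array([[uv]],float),K,D)[0,0]
    d=V[:3,:3].T@[*q,1]; o=-V[:3,:3].T@V[:3,3]; return o+d*(z-o[2])/d[2]
def w(pose,P):
    x,y,a=pose; P=np.atleast_2d(P); c,s=np.cos(a),np.sin(a)
    return np.c_[x+c*P[:,0]-s*P[:,1],y+s*P[:,0]+c*P[:,1],P[:,2]]
def fit(obs,x0):
    cs={n:cam(n) for n in("top","side")}
    def r(p): return np.ravel([proj(n,w(p,P),cs[n])[0]-uv for n,uv,P in obs])
    s=least_squares(r,x0,loss='soft_l1'); return s.x,np.round(r(s.x).reshape(-1,2),1)
E
python3 - <<'E'
from h import *
np.set_printoptions(precision=4,suppress=True)
f=.056
ch=[("top",T((425,211)),(.045,.085,f)),("top",T((645,105)),(.045,-.085,f)),("top",T((732,246)),(-.08,-.1,f)),("top",T((491,363)),(-.08,.1,f)),("top",T((395,175)),(.08,.1,f)),("top",T((632,62)),(.08,-.1,f)),
("side",S((508,297)),(.045,.085,f)),("side",S((711,385)),(.045,-.085,f)),("side",S((394,371)),(-.08,.1,f)),("side",S((612,479)),(-.08,-.1,f)),("side",S((747,369)),(.08,-.1,f))]
p,r=fit(ch,[.55,-.1,.4]);print("chamber",p,r.tolist())
for a in np.arange(0.2,1.4,.1):
    c,s=np.cos(a),np.sin(a)
    # shut: rel hinge (-128, +12); opens upward
    P=[(.068-.128*c+.012*s, y,.058+.128*s+.012*c) for y in(.08,-.08)]
    print(round(a,1),((proj("top",w(p,P))-[215,130])*4).round().tolist(),((proj("side",w(p,P))-[205,125])*4).round().tolist())
# wand: corners top face z=.089, grip ends
wd=[("top",T((108,376)),(.07,.011,.089)),("top",T((131,358)),(.07,-.011,.089)),("top",T((237,528)),(-.085,.011,.089)),("top",T((267,510)),(-.085,-.011,.089))]
print([plane("top",o[1],.089) for o in wd])
for t,z in((T((108,350)),.06),(T((300,165)),.26),(T((345,315)),0.0),(T((325,285)),.25),(T((695,130)),0.05),(T((670,62)),.05),(T((778,8)),.05),(T((98,530)),.02),(T((290,475)),.008),(T((218,537)),.008)):print(t,plane("top",t,z))
wd2=[(a,b,c) for a,b,c in wd[:2]]+[("side",S((238,170)),(.07,.011,.089)),("side",S((268,170)),(.07,-.011,.089)),("side",S((160,250)),(-.093,.011,.089)),("side",S((176,275)),(-.093,-.011,.089))]
print(fit(wd2,[.5,.25,.7]))
E
```

```text
chamber [0.5668 0.0859 0.4433] [[2.2, -1.1], [-2.5, 1.1], [-0.6, 0.0], [-0.1, 0.2], [0.2, -0.1], [-0.2, -0.2], [1.5, 1.4], [-2.1, -0.2], [-1.0, 0.0], [1.2, 0.4], [0.1, 0.0]]
0.2 [[500.0, 313.0], [697.0, 216.0]] [[431.0, 319.0], [614.0, 402.0]]
0.3 [[498.0, 305.0], [697.0, 207.0]] [[434.0, 302.0], [619.0, 385.0]]
0.4 [[495.0, 295.0], [696.0, 197.0]] [[439.0, 285.0], [624.0, 366.0]]
0.5 [[491.0, 285.0], [694.0, 185.0]] [[444.0, 268.0], [630.0, 348.0]]
0.6 [[486.0, 272.0], [691.0, 172.0]] [[451.0, 251.0], [638.0, 330.0]]
0.7 [[481.0, 259.0], [687.0, 158.0]] [[459.0, 234.0], [646.0, 312.0]]
0.8 [[475.0, 244.0], [683.0, 143.0]] [[467.0, 218.0], [655.0, 295.0]]
0.9 [[468.0, 228.0], [677.0, 127.0]] [[476.0, 203.0], [664.0, 279.0]]
1.0 [[461.0, 212.0], [671.0, 110.0]] [[486.0, 189.0], [674.0, 263.0]]
1.1 [[454.0, 195.0], [664.0, 93.0]] [[496.0, 176.0], [685.0, 249.0]]
1.2 [[446.0, 178.0], [657.0, 76.0]] [[507.0, 164.0], [695.0, 236.0]]
1.3 [[437.0, 161.0], [649.0, 59.0]] [[518.0, 154.0], [706.0, 225.0]]
[array([0.4428, 0.4189, 0.089 ]), array([0.4557, 0.4023, 0.089 ]), array([0.3331, 0.3248, 0.089 ]), array([0.3456, 0.3035, 0.089 ])]
(241.625, 217.125) [0.4655 0.4255 0.06  ]
(289.625, 170.875) [0.5543 0.2638 0.26  ]
(300.875, 208.375) [0.498  0.2528 0.    ]
(295.875, 200.875) [0.4801 0.2492 0.25  ]
(388.375, 162.125) [ 0.6288 -0.0175  0.05  ]
(382.125, 145.125) [ 0.6829 -0.0006  0.05  ]
(409.125, 131.625) [ 0.7254 -0.0863  0.05  ]
(239.125, 262.125) [0.3334 0.4398 0.02  ]
(287.125, 248.375) [0.3739 0.2951 0.008 ]
(269.125, 263.875) [0.3275 0.3501 0.008 ]
(array([0.3995, 0.3604, 0.8045]), array([[ 0.1,  0.9],
       [-0.3, -0.1],
       [ 1.5, -0.9],
       [ 0.1,  0. ],
       [-1.7,  4.5],
       [ 0.9, -0.6]]))
```

>>> jog_arm(
  grip=[0, 0, 0, 0, 0, 0, 0, 0, 0, 0, 0, 0, 0, 0, 0, 0, 0, 0, 0, 0],
  translation=[
    [-24, -28, 0],
    [-47, -56, 0],
    [-71, -84, 0],
    [-94, -111, 0],
    [-118, -139, 0],
    [-141, -167, 0],
    [-165, -195, 0],
    [-190, -224, 0],
    [-216, -253, 0],
    [-241, -282, 0],
    [-267, -310, 0],
    [-292, -339, 0],
    [-318, -368, 0],
    [-343, -397, 0],
    [-379, -391, 0],
    [-415, -385, 0],
    [-451, -379, 0],
    [-487, -372, 0],
    [-487, -372, 30],
    [-487, -372, 60],
  ],
  turn=[
    [0, 0, 0.14],
    [0, 0, 0.28],
    [0, 0, 0.42],
    [0, 0, 0.56],
    [0, 0, 0.7],
    [0, 0, 0.84],
    [0, 0, 0.98],
    [0, 0, 1.12],
    [0, 0, 1.26],
    [0, 0, 1.4],
    [0, 0, 1.54],
    [0, 0, 1.68],
    [0, 0, 1.82],
    [0, 0, 1.96],
    [0, 0, 2.09],
    [0, 0, 2.09],
    [0, 0, 2.09],
    [0, 0, 2.09],
    [0, 0, 2.09],
    [0, 0, 2.09],
  ],
)

```text
t: 2.1
ee_pos: [0.5456, 0.0742, 0.1931]
ee_rot: [0.938, 0.347, 0.001, 0.0]
ft_force: [0.1, 0.7, 0.1]
width: 0.0004
grasp_force: 0.0
```

>>> jog_arm(
  grip=[0, 0, 0, 0, 0, 0, 0, 0, 0, 0, 0, 0, 0, 0, 0, 0, 0],
  translation=[
    [0, 0, 8],
    [0, 0, 16],
    [0, 0, 24],
    [0, 0, 30],
    [0, 0, 36],
    [0, 0, 42],
    [0, 0, 48],
    [0, 0, 54],
    [0, 0, 60],
    [0, 0, 66],
    [0, 0, 72],
    [0, 0, 78],
    [0, 0, 84],
    [0, 0, 90],
    [0, 0, 94],
    [0, 0, 97],
    [0, 0, 97],
  ],
  turn=[
    [0, 0, 0],
    [0, 0, 0],
    [0, 0, 0],
    [0, 0, 0],
    [0, 0, 0],
    [0, 0, 0],
    [0, 0, 0],
    [0, 0, 0],
    [0, 0, 0],
    [0, 0, 0],
    [0, 0, 0],
    [0, 0, 0],
    [0, 0, 0],
    [0, 0, 0],
    [0, 0, 0],
    [0, 0, 0],
    [0, 0, 0],
  ],
)

```text
t: 3.8
ee_pos: [0.5435, 0.0746, 0.0957]
ee_rot: [0.938, 0.347, -0.0, -0.0]
ft_force: [-0.7, -0.0, -0.2]
width: -0.0003
grasp_force: 0.0
```

>>> jog_arm(
  grip=[0, 0, 0, 0],
  translation=[
    [0, 0, 2],
    [0, 0, 3],
    [0, 0, 4],
    [0, 0, 4],
  ],
  turn=[
    [0, 0, 0],
    [0, 0, 0],
    [0, 0, 0],
    [0, 0, 0],
  ],
)

```text
t: 4.2
ee_pos: [0.5438, 0.0746, 0.0923]
ee_rot: [0.938, 0.347, 0.0, 0.0]
ft_force: [0.3, -0.7, 0.3]
width: 0.0
grasp_force: 0.0
```

>>> jog_arm(
  grip=[0, 0, 0],
  translation=[
    [0, 0, 1],
    [0, 0, 2],
    [0, 0, 3],
  ],
  turn=[
    [0, 0, 0],
    [0, 0, 0],
    [0, 0, 0],
  ],
)

```text
t: 4.5
ee_pos: [0.544, 0.0746, 0.0919]
ee_rot: [0.938, 0.347, -0.0, -0.0]
ft_force: [-7.8, -0.2, 21.7]
width: 0.0001
grasp_force: 10.7
```

Run:
```python
from h import *
a=env.get_image("side")[150:260,280:420]; cv2.imwrite("pics/lid1.png",cv2.resize(a,None,fx=5,fy=5,interpolation=cv2.INTER_CUBIC)); print(env.sense()['ft_force'])
```

```text
[-6.17433202 -1.40634891 15.43319065]
```

View pics/lid1.png

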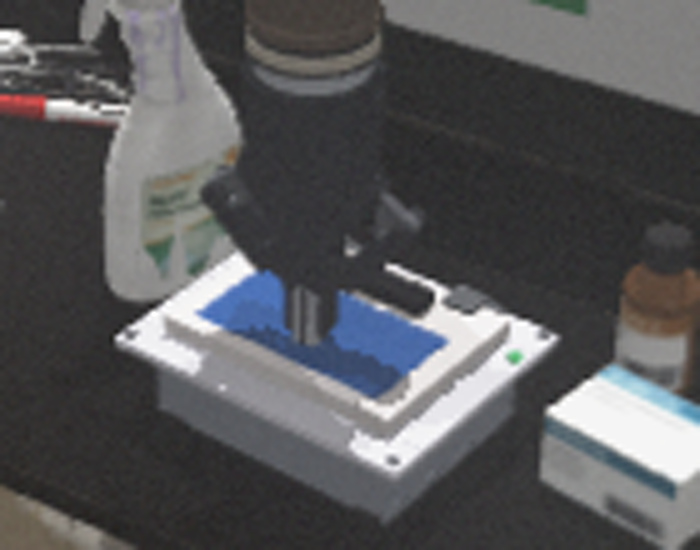

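Lid shut: the fingertips stopped at 70 mm with about 20 N, and the picture shows it flat. Next is the rest.

>>> jog_arm(
  grip=[0, 0, 0, 0, 0, 0, 0, 0, 20, 40, 60, 80, 85, 85, 85],
  translation=[
    [0, 0, -20],
    [0, 0, -60],
    [0, 0, -100],
    [-21, -38, -110],
    [-42, -76, -115],
    [-64, -114, -120],
    [-85, -152, -130],
    [-106, -190, -140],
    [-70, -215, -148],
    [-33, -240, -148],
    [4, -266, -148],
    [40, -291, -148],
    [77, -316, -148],
    [77, -316, -148],
    [77, -316, -148],
  ],
  turn=[
    [0, 0, 0],
    [0, 0, 0],
    [0, 0, 0],
    [0, 0, 0],
    [0, 0, 0],
    [0, 0, 0],
    [0, 0, 0],
    [0, 0, 0],
    [0, 0, 0],
    [0, 0, 0],
    [0, 0, 0],
    [0, 0, 0],
    [0, 0, 0],
    [0, 0, 0],
    [0, 0, 0],
  ],
)

```text
t: 6.05
ee_pos: [0.3962, 0.3651, 0.2366]
ee_rot: [0.938, 0.348, -0.001, 0.0]
ft_force: [-0.8, -0.8, -0.6]
width: 0.085
grasp_force: 0.0
```

Run:
```python
from h import *
s=env.sense(); print(s['ee_pos'],s['ee_rot'],s['joint_positions'])
K,D,V=cam("wrist"); np.savez("w1.npz",K=K,D=D,V=V); cv2.imwrite("pics/w1.png",env.get_image("wrist"))
```

```text
[0.39615942 0.36511045 0.23664041] [ 9.37555131e-01  3.47836015e-01 -6.20233760e-04  3.14657213e-04] [ 6.63926536e-01  1.60662854e-01  1.85183571e+00 -2.46222647e-04
  1.13046712e+00  1.52430379e+00]
```

View pics/w1.png

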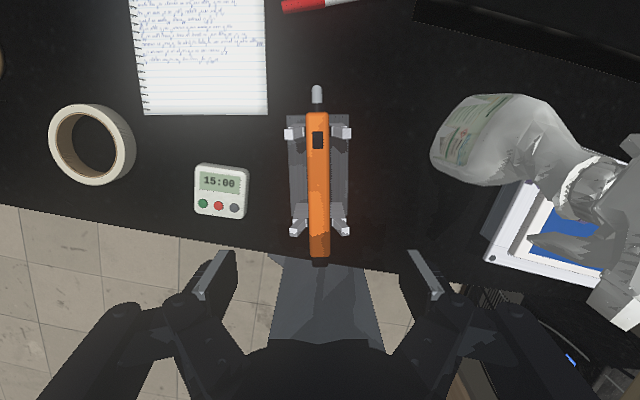

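The wrist view shows the wand lying almost straight along tool x: nose end of the grip at (306..329,113), orange tail end at (310..329,256), cap end at about (320,266).

Run:
```python
import h; from h import *
np.set_printoptions(precision=4,suppress=True)
d=np.load("w1.npz"); o=h.cam
h.cam=lambda n:(d['K'],d['D'],d['V']) if n=="wrist" else o(n)
a=[plane("wrist",q,.089) for q in((306,113.5),(329,113.5),(310,257),(329.5,257))]
n=(a[0]+a[1])/2;t=(a[2]+a[3])/2
print(n,t,np.linalg.norm(n-t),np.arctan2(*(n-t)[1::-1]),np.linalg.norm(a[0]-a[1]),np.linalg.norm(a[2]-a[3]))
for e in((a[0],a[2]),(a[1],a[3])): print(np.arctan2(*(e[0]-e[1])[1::-1]))
y=np.arctan2(*(n-t)[1::-1]);print("origin",n-.07*np.array([np.cos(y),np.sin(y),0]))
print("uprights",[plane("wrist",q,.088) for q in((287,132),(346,132),(293,228),(345,228))])
print("base",[plane("wrist",q,.008) for q in((288,114),(347,113),(349,237),(291,237))])
# flange cross-check and bottle
ch=[.5668,.0859,.4433]
print("flange FL px",proj("wrist",w(ch,[[-.08,.1,.056],[.08,.1,.056]])),"bottle base",[plane("wrist",q,0.01) for q in((430,160),(450,105),(545,95))])
```

```text
[0.4492 0.4111 0.089 ] [0.3392 0.3134 0.089 ] 0.14714396821509673 0.7264672908206524 0.02085534720017205 0.02079102631797271
0.7266863735450916
0.7262482210503355
origin [0.3969 0.3646 0.089 ]
uprights [array([0.4182, 0.4217, 0.088 ]), array([0.4539, 0.3802, 0.088 ]), array([0.3465, 0.3561, 0.088 ]), array([0.3815, 0.3154, 0.088 ])]
base [array([0.424 , 0.4354, 0.008 ]), array([0.4703, 0.3833, 0.008 ]), array([0.353 , 0.2722, 0.008 ]), array([0.3018, 0.3317, 0.008 ])]
flange FL px [[484.8427 261.1052]
 [547.7835 134.0714]] bottle base [array([0.4965, 0.2678, 0.01  ]), array([0.5571, 0.2982, 0.01  ]), array([0.6431, 0.2198, 0.01  ])]
```

>>> jog_arm(
  grip=[60, 60, 60, 60, 60, 60, 60, 60, 22, 10, 5, 5, 5, 5],
  translation=[
    [0, 1, 30],
    [0, 1, 60],
    [0, 1, 90],
    [0, 1, 115],
    [0, 1, 135],
    [0, 1, 150],
    [0, 1, 158],
    [0, 1, 158],
    [0, 1, 158],
    [0, 1, 158],
    [0, 1, 158],
    [0, 1, 158],
    [0, 1, 158],
    [0, 1, 158],
  ],
  turn=[
    [0, 0, -0.016],
    [0, 0, -0.016],
    [0, 0, -0.016],
    [0, 0, -0.016],
    [0, 0, -0.016],
    [0, 0, -0.016],
    [0, 0, -0.016],
    [0, 0, -0.016],
    [0, 0, -0.016],
    [0, 0, -0.016],
    [0, 0, -0.016],
    [0, 0, -0.016],
    [0, 0, -0.016],
    [0, 0, -0.016],
  ],
)

```text
t: 7.5
ee_pos: [0.3981, 0.3647, 0.0806]
ee_rot: [0.935, 0.355, 0.001, -0.0]
ft_force: [0.6, -0.1, 5.5]
width: 0.0211
grasp_force: 59.3
```

>>> jog_arm(
  grip=[5, 5, 5, 5, 5, 5, 5, 5, 5, 5, 5, 5, 5, 5, 5, 5, 5, 5, 5, 5],
  translation=[
    [0, 0, -10],
    [0, 0, -30],
    [0, 0, -55],
    [0, 0, -80],
    [0, 0, -105],
    [0, 0, -120],
    [-24, 12, -120],
    [-48, 25, -120],
    [-72, 37, -120],
    [-96, 49, -120],
    [-120, 62, -120],
    [-144, 74, -120],
    [-167, 86, -120],
    [-169, 111, -120],
    [-171, 136, -120],
    [-173, 161, -120],
    [-175, 186, -120],
    [-177, 211, -120],
    [-179, 235, -120],
    [-179, 235, -120],
  ],
  turn=[
    [0, 0, 0],
    [0, 0, 0],
    [0, 0, 0],
    [0, 0, 0],
    [0, 0, 0],
    [0, 0, 0],
    [0, 0, 0],
    [0, 0, 0],
    [0, 0, 0],
    [0, 0, 0],
    [0, 0, 0],
    [0, 0, 0],
    [0, 0, 0],
    [0, 0, 0],
    [0, 0, 0],
    [0, 0, 0],
    [0, 0, 0],
    [0, 0, 0],
    [0, 0, 0],
    [0, 0, 0],
  ],
)

```text
t: 9.5
ee_pos: [0.4202, 0.0675, 0.1997]
ee_rot: [0.936, 0.353, 0.0, 0.001]
ft_force: [-0.0, -0.2, -0.7]
width: 0.0213
grasp_force: 58.9
```

>>> jog_arm(
  grip=[5, 5, 5, 5, 5, 5, 5, 5],
  translation=[
    [15, 2, 0],
    [30, 4, 0],
    [45, 6, 0],
    [60, 8, 0],
    [75, 10, 0],
    [90, 12, 0],
    [99, 13, 0],
    [99, 13, 0],
  ],
  turn=[
    [0, 0, 0],
    [0, 0, 0],
    [0, 0, 0],
    [0, 0, 0],
    [0, 0, 0],
    [0, 0, 0],
    [0, 0, 0],
    [0, 0, 0],
  ],
)

```text
t: 10.3
ee_pos: [0.5028, 0.1267, 0.1992]
ee_rot: [0.935, 0.356, 0.0, -0.0]
ft_force: [-0.6, -0.0, -1.1]
width: 0.021
grasp_force: 58.9
```

Run:
```python
from h import *
s=env.sense(); print(s['ee_pos'],s['ee_rot'],s['ft_force'],s['torque'],s['joint_positions'],s['width'])
K,D,V=cam("wrist"); np.savez("w2.npz",K=K,D=D,V=V)
a=env.get_image("wrist");b=env.get_image("side")[140:260,280:410]
cv2.imwrite("pics/w2full.png",a)
c=cv2.resize(a[60:260,240:440],(400,400),interpolation=cv2.INTER_CUBIC)
cv2.imwrite("pics/w2.png",np.hstack([c,cv2.resize(b,None,fx=400/130,fy=400/130,interpolation=cv2.INTER_CUBIC).copy()[:400] if False else cv2.resize(b,(400,400))]))
```

```text
[0.50277607 0.12673042 0.19924352] [ 9.34672415e-01  3.55510037e-01  3.00532749e-04 -2.61470555e-05] [-0.60318657 -0.02221342 -1.11600672] [-0.02413468  0.00511517 -0.01351603] [1.62825818e-01 1.64771981e-01 1.93027307e+00 1.97630817e-04
 1.04596902e+00 1.00660374e+00] 0.021023965616955662
```

View pics/w2.png

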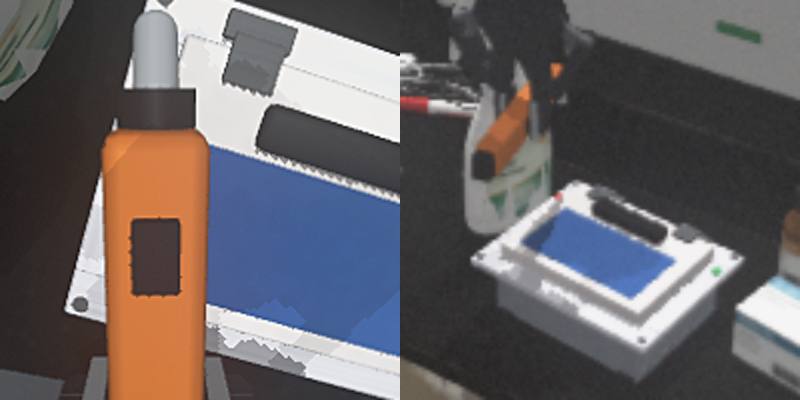

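The left part shows a black collar in front of the orange grip (rows 104–125 of the full image). It was invisible against the counter earlier, so the grip's end is the collar's front edge. I'll check the offset.

```bash
python3 - <<'E'
import h; from h import *
np.set_printoptions(precision=4,suppress=True)
d=np.load("w2.npz"); o=h.cam
h.cam=lambda n:(d['K'],d['D'],d['V']) if n=="wrist" else o(n)
tcp=np.array([.50278,.12673,.19924]); y=2*np.arctan2(.35551,.93467)
u=np.array([np.cos(y),np.sin(y),0])
print(y)
for off in(-.001,.004,.007,.010):
    W=[*(tcp+u*off)[:2],y]; z=tcp[2]-.0046
    print(off,proj("wrist",w(W,[[.07,.011,z+.013],[.07,-.011,z+.013],[.062,0,z+.013],[.096,0,z],[0.03,.011,z+.013],[0.03,-.011,z+.013]])).tolist())
ch=[.5668,.0859,.4433]
print(proj("wrist",w(ch,[[-.08,.1,.056],[.08,.1,.056],[-.072,.092,.056]])))
E
cat > /dev/null
```

```text
0.7269210741804303
-0.001 [[289.59154471449614, 130.74360258164228], [346.45031767424507, 130.7331518960442], [318.02009964667275, 151.31966577163865], [317.981170169262, 62.80685720957979], [292.3998460306474, 225.79405269846336], [343.6149876900289, 225.7740753855135]]
0.004 [[289.22322476576517, 117.44319703388466], [346.82190626636475, 117.43431799202807], [318.0218214774273, 138.53197044001618], [317.981965471451, 49.458212881267656], [292.06460287164373, 214.9684718560195], [343.95363053053586, 214.94942206451586]]
0.007 [[289.0009549778695, 109.30568017577487], [347.046111907385, 109.29779005642776], [318.0228465914846, 130.7039911446953], [317.9824196340418, 41.32524155325069], [291.86111543810216, 208.33440555254631], [344.15916050961914, 208.3159448277947]]
0.01 [[288.7778701184595, 101.0497789588198], [347.2711105293139, 101.0429130486955], [318.0238644305412, 122.75861240444303], [317.98285491380716, 33.10078913472543], [291.65590323457025, 201.59462415440225], [344.3664161075013, 201.57677780510537]]
[[272.3163 216.3723]
 [317.0842  46.4696]
 [282.0276 211.2788]]
```

Run:
```python
import cv2,numpy as np
a=cv2.imread("pics/w2full.png"); print([tuple(a[r,318]) for r in range(60,70)],[(r,a[r,318].tolist()) for r in list(range(100,130,2))])
```

```text
[(np.uint8(193), np.uint8(194), np.uint8(195)), (np.uint8(248), np.uint8(250), np.uint8(251)), (np.uint8(240), np.uint8(241), np.uint8(242)), (np.uint8(241), np.uint8(242), np.uint8(243)), (np.uint8(225), np.uint8(227), np.uint8(228)), (np.uint8(144), np.uint8(140), np.uint8(135)), (np.uint8(172), np.uint8(168), np.uint8(163)), (np.uint8(182), np.uint8(179), np.uint8(173)), (np.uint8(185), np.uint8(182), np.uint8(176)), (np.uint8(184), np.uint8(181), np.uint8(175))] [(100, [184, 181, 177]), (102, [198, 194, 189]), (104, [105, 103, 104]), (106, [74, 74, 77]), (108, [76, 75, 80]), (110, [74, 74, 79]), (112, [75, 75, 80]), (114, [74, 74, 79]), (116, [73, 74, 79]), (118, [72, 73, 79]), (120, [72, 72, 77]), (122, [72, 71, 77]), (124, [62, 64, 71]), (126, [60, 96, 162]), (128, [64, 112, 192])]
```

Run:
```python
import h; from h import *
np.set_printoptions(precision=4,suppress=True)
d=np.load("w1.npz"); o=h.cam
h.cam=lambda n:(d['K'],d['D'],d['V']) if n=="wrist" else o(n)
y=.7265;u=np.array([np.cos(y),np.sin(y)])
for z in(.05,.06,.07,.076,.082):
    a=plane("wrist",(317,86),z)[:2];b=plane("top",T((104,342)),z)[:2]; print(z,(a-[.3969,.3646])@u,(b-[.3969,.3646])@u)
W=[.50278,.12673,.7269]
print("tip px")
for off in(0,.005,.01):
    q=[.50278+off*np.cos(y),.12673+off*np.sin(y),y]
    for n in("side","top"):print(off,n,proj(n,w(q,[[.09,0,.1346],[.09,0,.1346+.047],[.07,0,.2076]])).tolist())
a=cv2.resize(env.get_image("side")[140:215,290:365],(400,400),interpolation=cv2.INTER_CUBIC)
b=cv2.resize(env.get_image("top")[150:200,295:345],(400,400),interpolation=cv2.INTER_CUBIC)
cv2.imwrite("pics/st.png",np.hstack([a,b]))
```

```text
0.05 0.09569028842982322 0.1007096988855509
0.06 0.09514827604617518 0.09826219973483027
0.07 0.09460626366252714 0.09581470058410962
0.076 0.09428105623233834 0.0943462010936772
0.082 0.0939558488021495 0.09287770160324481
tip px
0 side [[332.08381925517403, 177.32557331616314], [332.00693214217654, 163.2993515212025], [329.2838726592648, 158.40463097426306]]
0 top [[321.26523962767493, 175.63441419122915], [321.0301320451493, 171.66573524693916], [326.04263093698927, 174.79363653192902]]
0.005 side [[332.72322239039994, 176.520211165237], [332.6595041942672, 162.51813208832576], [329.9596706578132, 157.6196700424808]]
0.005 top [[320.06469562197844, 174.35471752008604], [319.77734883068257, 170.33298160252536], [324.7522179920026, 173.42182265755068]]
0.01 side [[333.3590181822078, 175.7193898063546], [333.3083243158627, 161.74139713936364], [330.6314929570711, 156.83931712063614]]
0.01 top [[318.8656282166727, 173.0767137691068], [318.5261932786746, 169.00210485808552], [323.4634699101752, 172.0519424712919]]
```

View pics/st.png

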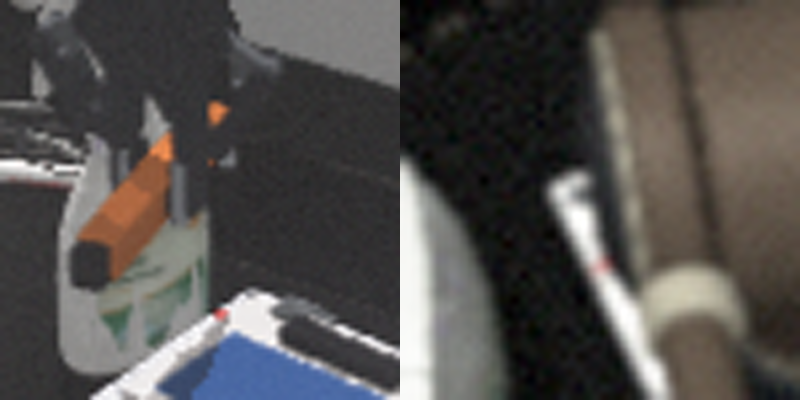

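Triangulating the nose end from the top and wrist views (both agree at z 76 mm, x +94) confirms the wand origin is at the TCP to within about 1 mm. I'll descend to the red dot.

>>> jog_arm(
  grip=[5, 5, 5, 5, 5, 5, 5, 5, 5, 5, 5, 5, 5],
  translation=[
    [-1, 1, 8],
    [-1, 1, 17],
    [-1, 1, 26],
    [-1, 1, 35],
    [-1, 1, 44],
    [-1, 1, 52],
    [-1, 1, 58],
    [-1, 1, 63],
    [-1, 1, 67],
    [-1, 1, 70],
    [-1, 1, 73],
    [-1, 1, 74],
    [-1, 1, 74],
  ],
  turn=[
    [0, 0, 0],
    [0, 0, 0],
    [0, 0, 0],
    [0, 0, 0],
    [0, 0, 0],
    [0, 0, 0],
    [0, 0, 0],
    [0, 0, 0],
    [0, 0, 0],
    [0, 0, 0],
    [0, 0, 0],
    [0, 0, 0],
    [0, 0, 0],
  ],
)

```text
t: 11.8
ee_pos: [0.5016, 0.1237, 0.1253]
ee_rot: [0.935, 0.355, 0.0, -0.0]
ft_force: [-0.3, 0.2, -0.8]
width: 0.0211
grasp_force: 58.9
```

Run:
```python
from h import *
a=env.get_image("side")[140:215,290:365]; b=env.get_image("top")[150:200,295:345]
r=lambda a:cv2.resize(a,(400,400),interpolation=cv2.INTER_CUBIC)
cv2.imwrite("pics/st2.png",np.hstack([r(a),r(env.get_image("wrist")[0:150,240:390])]))
s=env.sense();print(s['ee_pos'],s['ee_rot'],s['ft_force'])
```

```text
[0.5017836  0.12373862 0.12552018] [9.35055781e-01 3.54500527e-01 2.44642967e-04 5.04671826e-05] [-0.06847499  0.4460768  -0.99239917]
```

View pics/st2.png

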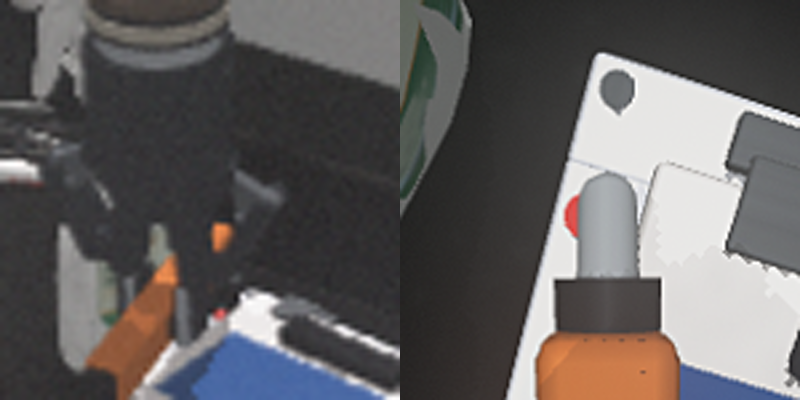

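The wrist view shows the nose over the flange beside the red dot, left of the lid's edge, with no contact force. I'm starting the pass.

>>> jog_arm(
  grip=[5, 5, 5, 5, 5, 5, 5, 5, 5, 5, 5, 5, 5, 5, 5, 5, 5, 5, 5, 5],
  translation=[
    [-4.5, -2.4, 0],
    [-9.6, -3.9, 0],
    [-14.4, -5.2, 0],
    [-19.2, -6.6, 0],
    [-24, -8, 0],
    [-28.8, -9.4, 0],
    [-33.6, -10.8, 0],
    [-38.4, -12.2, 0],
    [-43.2, -13.6, 0],
    [-48, -15, 0],
    [-52.8, -16.4, 0],
    [-57.6, -17.8, 0],
    [-62.4, -19.2, 0],
    [-67.2, -20.6, 0],
    [-72, -22, 0],
    [-76.8, -23.4, 0],
    [-81.6, -24.8, 0],
    [-86.4, -26.2, 0],
    [-91.2, -27.6, 0],
    [-96, -29, 0],
  ],
  turn=[
    [0, 0, 0],
    [0, 0, 0],
    [0, 0, 0],
    [0, 0, 0],
    [0, 0, 0],
    [0, 0, 0],
    [0, 0, 0],
    [0, 0, 0],
    [0, 0, 0],
    [0, 0, 0],
    [0, 0, 0],
    [0, 0, 0],
    [0, 0, 0],
    [0, 0, 0],
    [0, 0, 0],
    [0, 0, 0],
    [0, 0, 0],
    [0, 0, 0],
    [0, 0, 0],
    [0, 0, 0],
  ],
)

```text
t: 13.95
ee_pos: [0.4101, 0.0816, 0.1253]
ee_rot: [0.935, 0.354, 0.0, 0.0]
ft_force: [-0.3, 0.2, -1.5]
width: 0.0209
grasp_force: 58.9
```

>>> jog_arm(
  grip=[5, 5, 5, 5, 5, 5, 5, 5, 5, 5, 5, 5, 5, 5, 5, 5, 5, 5, 5, 5],
  translation=[
    [-4.8, -1.4, 0],
    [-9.6, -2.8, 0],
    [-12.5, -3.7, 0],
    [-13.9, 1.1, 0],
    [-15.3, 5.9, 0],
    [-16.7, 10.7, 0],
    [-18.1, 15.5, 0],
    [-19.5, 20.3, 0],
    [-20.9, 25.1, 0],
    [-22.3, 29.9, 0],
    [-23.7, 34.7, 0],
    [-25.1, 39.5, 0],
    [-26.5, 44.3, 0],
    [-27.9, 49.1, 0],
    [-29.3, 53.9, 0],
    [-30.7, 58.7, 0],
    [-32.1, 63.5, 0],
    [-33.5, 68.3, 0],
    [-34.9, 73.1, 0],
    [-36.3, 77.9, 0],
  ],
  turn=[
    [0, 0, 0],
    [0, 0, 0],
    [0, 0, 0],
    [0, 0, 0],
    [0, 0, 0],
    [0, 0, 0],
    [0, 0, 0],
    [0, 0, 0],
    [0, 0, 0],
    [0, 0, 0],
    [0, 0, 0],
    [0, 0, 0],
    [0, 0, 0],
    [0, 0, 0],
    [0, 0, 0],
    [0, 0, 0],
    [0, 0, 0],
    [0, 0, 0],
    [0, 0, 0],
    [0, 0, 0],
  ],
)

```text
t: 15.95
ee_pos: [0.4351, -0.001, 0.1253]
ee_rot: [0.935, 0.355, -0.0, -0.0]
ft_force: [0.0, 0.1, -0.7]
width: 0.0212
grasp_force: 58.9
```

>>> jog_arm(
  grip=[5, 5, 5, 5, 5, 5, 5, 5, 5, 5, 5, 5, 5, 5, 5, 5, 5, 5, 5, 5],
  translation=[
    [-1, 4.8, 0],
    [-2.2, 9.7, 0],
    [-3.5, 14.5, 0],
    [-4.9, 19.3, 0],
    [-6.2, 24.1, 0],
    [-7.6, 28.9, 0],
    [-9, 33.7, 0],
    [-10.3, 38.5, 0],
    [-11.7, 43.3, 0],
    [-13.1, 48.1, 0],
    [-14.4, 53, 0],
    [-15.8, 57.8, 0],
    [-17.2, 62.6, 0],
    [-18.6, 67.4, 0],
    [-20, 72.2, 0],
    [-21.4, 77, 0],
    [-22.8, 81.8, 0],
    [-24.2, 86.7, 0],
    [-22, 88.3, 0],
    [-17.2, 89.7, 0],
  ],
  turn=[
    [0, 0, 0],
    [0, 0, 0],
    [0, 0, 0],
    [0, 0, 0],
    [0, 0, 0],
    [0, 0, 0],
    [0, 0, 0],
    [0, 0, 0],
    [0, 0, 0],
    [0, 0, 0],
    [0, 0, 0],
    [0, 0, 0],
    [0, 0, 0],
    [0, 0, 0],
    [0, 0, 0],
    [0, 0, 0],
    [0, 0, 0],
    [0, 0, 0],
    [0, 0, 0],
    [0, 0, 0],
  ],
)

```text
t: 17.95
ee_pos: [0.4816, -0.0793, 0.1252]
ee_rot: [0.935, 0.354, -0.0, -0.0]
ft_force: [-1.1, -0.8, -1.0]
width: 0.0215
grasp_force: 58.9
```

>>> jog_arm(
  grip=[5, 5, 5, 5, 5, 5, 5, 5, 5, 5, 5, 5, 5, 5, 5, 5, 5, 5, 5, 5],
  translation=[
    [4.6, 1.9, 0],
    [9.4, 3.6, 0],
    [14.2, 5, 0],
    [19, 6.5, 0],
    [23.8, 8, 0],
    [28.6, 9.4, 0],
    [33.4, 10.8, 0],
    [38.2, 12.2, 0],
    [43, 13.6, 0],
    [47.8, 15, 0],
    [52.6, 16.4, 0],
    [57.4, 17.8, 0],
    [62.2, 19.2, 0],
    [67, 20.6, 0],
    [71.8, 22, 0],
    [76.6, 23.4, 0],
    [81.4, 24.8, 0],
    [86.2, 26.2, 0],
    [91, 27.6, 0],
    [95.7, 29, 0],
  ],
  turn=[
    [0, 0, 0],
    [0, 0, 0],
    [0, 0, 0],
    [0, 0, 0],
    [0, 0, 0],
    [0, 0, 0],
    [0, 0, 0],
    [0, 0, 0],
    [0, 0, 0],
    [0, 0, 0],
    [0, 0, 0],
    [0, 0, 0],
    [0, 0, 0],
    [0, 0, 0],
    [0, 0, 0],
    [0, 0, 0],
    [0, 0, 0],
    [0, 0, 0],
    [0, 0, 0],
    [0, 0, 0],
  ],
)

```text
t: 19.95
ee_pos: [0.5728, -0.0372, 0.1252]
ee_rot: [0.935, 0.355, -0.0, -0.0]
ft_force: [-0.8, 0.3, -0.9]
width: 0.0209
grasp_force: 58.9
```

>>> jog_arm(
  grip=[5, 5, 5, 5],
  translation=[
    [4.8, 1.4, 0],
    [6.7, 1.9, 0],
    [6.7, 1.9, 0],
    [6.7, 1.9, 0],
  ],
  turn=[
    [0, 0, 0],
    [0, 0, 0],
    [0, 0, 0],
    [0, 0, 0],
  ],
)

```text
t: 20.35
ee_pos: [0.5785, -0.0344, 0.1252]
ee_rot: [0.935, 0.355, -0.0, -0.0]
ft_force: [0.1, 0.1, -0.9]
width: 0.0209
grasp_force: 58.9
```

Pass finished. Now lift off and return to the rest.

>>> jog_arm(
  grip=[5, 5, 5, 5, 5, 5, 5, 5, 5, 5, 5, 5, 5, 5, 5, 5, 5, 5, 5],
  translation=[
    [0, 0, -5],
    [0, 0, -14],
    [0, 0, -30],
    [0, 0, -50],
    [0, 0, -68],
    [0, 0, -75],
    [-8, -30, -75],
    [-16, -60, -75],
    [-24, -91, -75],
    [-32, -122, -75],
    [-41, -152, -75],
    [-49, -183, -75],
    [-46, -213, -75],
    [-44, -243, -75],
    [-41, -273, -75],
    [-39, -303, -75],
    [-37, -333, -75],
    [-37, -333, -75],
    [-37, -333, -75],
  ],
  turn=[
    [0, 0, 0],
    [0, 0, 0],
    [0, 0, 0],
    [0, 0, 0],
    [0, 0, 0],
    [0, 0, 0],
    [0, 0, 0],
    [0, 0, 0],
    [0, 0, 0],
    [0, 0, 0],
    [0, 0, 0],
    [0, 0, 0],
    [0, 0, 0],
    [0, 0, 0],
    [0, 0, 0],
    [0, 0, 0],
    [0, 0, 0],
    [0, 0, 0],
    [0, 0, 0],
  ],
)

```text
t: 22.25
ee_pos: [0.33, 0.1905, 0.2004]
ee_rot: [0.935, 0.356, 0.0, 0.0]
ft_force: [0.6, -0.3, -1.4]
width: 0.0215
grasp_force: 59.1
```

>>> jog_arm(
  grip=[5, 5, 5, 5, 5, 5, 5, 5, 5, 5],
  translation=[
    [21, -10, 0],
    [42, -21, 0],
    [63, -32, 0],
    [84, -43, 0],
    [105, -53, 0],
    [126, -64, 0],
    [147, -75, 0],
    [167, -85, 0],
    [167, -85, 0],
    [167, -85, 0],
  ],
  turn=[
    [0, 0, 0],
    [0, 0, 0],
    [0, 0, 0],
    [0, 0, 0],
    [0, 0, 0],
    [0, 0, 0],
    [0, 0, 0],
    [0, 0, 0],
    [0, 0, 0],
    [0, 0, 0],
  ],
)

```text
t: 23.25
ee_pos: [0.3994, 0.3637, 0.1998]
ee_rot: [0.935, 0.354, -0.001, 0.001]
ft_force: [-1.0, -0.2, -0.2]
width: 0.021
grasp_force: 59.2
```

>>> jog_arm(
  grip=[5, 5, 5, 5, 5, 5, 5, 5, 5, 5, 5],
  translation=[
    [-2, -0.5, 20],
    [-2, -0.5, 40],
    [-2, -0.5, 60],
    [-2, -0.5, 78],
    [-2, -0.5, 92],
    [-2, -0.5, 102],
    [-2, -0.5, 110],
    [-2, -0.5, 116],
    [-2, -0.5, 119],
    [-2, -0.5, 120],
    [-2, -0.5, 120],
  ],
  turn=[
    [0, 0, 0],
    [0, 0, 0],
    [0, 0, 0],
    [0, 0, 0],
    [0, 0, 0],
    [0, 0, 0],
    [0, 0, 0],
    [0, 0, 0],
    [0, 0, 0],
    [0, 0, 0],
    [0, 0, 0],
  ],
)

```text
t: 24.35
ee_pos: [0.3974, 0.3641, 0.0808]
ee_rot: [0.935, 0.355, 0.001, -0.0]
ft_force: [-0.6, 1.2, -1.3]
width: 0.0212
grasp_force: 59.2
```

Release (opening to 55 mm) and retreat upward.

>>> jog_arm(
  grip=[26, 32, 45, 55, 55, 55, 55, 55, 55, 55, 55, 55],
  translation=[
    [0, 0, 0],
    [0, 0, 0],
    [0, 0, 0],
    [0, 0, 0],
    [0, 0, 0],
    [0, 0, -10],
    [0, 0, -30],
    [0, 0, -60],
    [0, 0, -100],
    [0, 0, -140],
    [0, 0, -156],
    [0, 0, -156],
  ],
  turn=[
    [0, 0, 0],
    [0, 0, 0],
    [0, 0, 0],
    [0, 0, 0],
    [0, 0, 0],
    [0, 0, 0],
    [0, 0, 0],
    [0, 0, 0],
    [0, 0, 0],
    [0, 0, 0],
    [0, 0, 0],
    [0, 0, 0],
  ],
)

```text
t: 25.55
ee_pos: [0.3992, 0.3654, 0.2409]
ee_rot: [0.935, 0.355, 0.004, -0.001]
ft_force: [-0.0, -0.2, -0.3]
width: 0.0549
grasp_force: 0.0
```

Run:
```python
from h import *
a=env.get_image("wrist"); cv2.imwrite("pics/w3.png",a)
s=env.sense();print(s['ee_pos'],s['t'])
```

```text
[0.39787749 0.36438011 0.23829885] 25.6
```

View pics/w3.png

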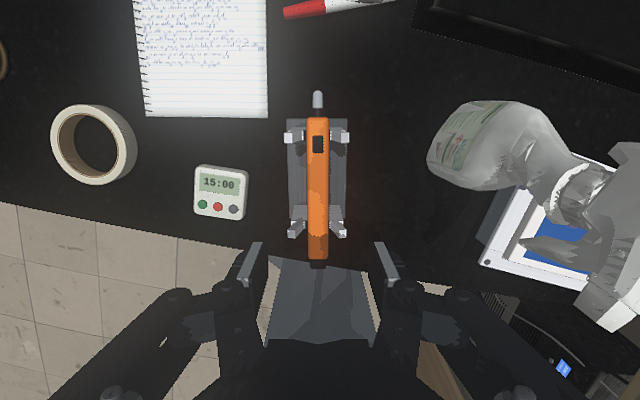

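The wand lies in both notches (305–330, 118–260), just as at the start. The lid is shut, and the bottle and timer haven't moved. Handing in.

```bash
python3 -c "
from workcell import env
print(env.hand_in())"
```

```text
the job is handed in; nothing more can be done
None
```

The job is handed in at about 26 s with no verdict shown: I shut the lid, traced the seam from red to green at about 5 cm/s with the tip hovering about 4–5 mm above the flange rather than touching it, and laid the wand back in its rest.

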